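# Close the biscuit tin

### The arm

A 6-joint arm with a two-finger parallel gripper is mounted at the origin on the work surface. World frame = base frame: x ahead of the robot, y to its left, z up, the work surface at z = 0. Lengths are in mm, angles in rad, forces in N, time in s.
With the tool pointing down it reaches from about 350 to 975 mm from the base axis. Payload 7.1 kg.
Tool frame: the origin (TCP) lies between the finger pads; the fingertips stand 14 mm ahead of it and the grasp point (between the pads) lies 5 mm behind it; z points along the fingers, y is the direction in which the jaws open and shut (so a half turn about z gives the same grasp; the last joint's range is limited). The gripper opens to 88 mm and grips with 3 to 60 N. Pads are 20 mm wide; open, the fingers measure 115 mm over their backs; the gripper's body (75 mm by 178 mm) begins 61 mm behind the grasp point.
Start: joints at [1.165, 0.423, 1.63, -0, 1.089, -0.019], TCP at [235.734, 578.821, 236.675] pointing down, gripper open.
Joint ranges: [-3, 3], [-0.9, 2.11], [0.09, 2.58], [-1.31, 4.45], [0.11, 2.69], [-2.54, 2.54]. Speed limits (rad/s): [2.39, 2.39, 3.01, 3.14, 3.14, 3.14].

### API

Orientations are given as [roll, pitch, yaw] about the fixed x, y, z axes, in that order (R = Rz(yaw) Ry(pitch) Rx(roll)).
In Python, from cell import * gives the robot as it stands. The module is installed in compiled form; this text tells all that it offers.
- The arm moves only by the tool play_rows, never from a script. Its argument "steps" is a list of rows, each a list of 2 entries, a list of its own where there are three numbers: the shift along the tool's x, y, z in cm, then the turn about the tool's z in rad. In form: [[[dx, dy, dz], turn], ...]. A call has exactly 5 rows; each row is the pose to reach, as a shift and turn from the pose commanded when the call began, along the tool's axes at that moment; what a row does not reach only later rows make up. A row lasts 1/12 s, in which the tool goes at most 41.7 mm and 7.16 degrees, less where a joint would pass 70% of its speed; a pose out of reach is approached as far as the arm can. A call with a gripper value outside its range is refused whole. "gripper" is the opening, from 0 (shut) to 1 (fully open), set as the call begins (left out, the last holds). The fingers move at their own pace and stop on an object; "grip_force" is the grip in N (left out, the last holds). Time passes only in rows, so rows that repeat a pose let the fingers close, or fill a call up. It gives the time, the measured TCP pose, the force and the opening at its end, in the units of the state.
- get_state(): the state, without advancing time (a new reading comes with each control period).
- get_image(name): name is "scene" or "side" or "wrist"; returns (picture, depth): 480x640x3 uint8, red, green, blue; 480x640 float32, mm along the optical axis (not along the pixel's ray), 0 where there is no reading.
- get_calibration(name): a dict with "K" (3x3 intrinsics, pixels), "rvec" (rotation vector, rad) and "tvec" (3), from world to camera coordinates, as OpenCV has them. Camera axes: x right, y down, z forward; pixel columns grow to the right and rows downward; lengths in mm; the calibration is good to about 2 mm. A picture is of the moment at which its call begins: read the wrist's pose just before it. get_calibration takes no time and is no camera call; for the wrist camera it gives the pose at the moment of the call.
- job_done(): hands the job in, once; it reports no verdict.
Trained networks look in the newest picture that a camera, given by its name, has taken for a name from the list of things; names that differ only in an ending like _2 or _b are one class to them, and where a whole thing is asked for, a point or a joint stands for the part that bears it (a point fixed in the world has none). Each returns a list of dicts, best first, with "confidence" (0 to 1); they miss things now and then, are a little off and sometimes report something else, mostly with a low value. They report only what shows in the picture. A call takes as long as a camera call.
- spot_in(camera, label): "box" ([left, top, right, bottom] in pixels, round what is visible of it).
The state is a dict: "time": time; "qpos": joint angles; "dq": joint speeds; "effort": joint torques, N m; "eef_pos": TCP position; "orientation": TCP orientation; "contact_force": force on the tool from outside, world axes, zero at the start; "wrist_torque": the same for the moment, N m; "opening": opening from 0.0 (shut) to 1.0 (fully open).
Only numpy, scipy, OpenCV 4.12 (cv2) and the standard library are available. Lean on these libraries where they do the work, as an engineer would, in place of code of your own. Each camera call takes 0.05 s, during which the arm holds its last target.

### The job

Two twin steel tins stand open on the desk; one has the biscuits in it, the other a child's marble. Take the loose steel lid with the knob and close the tin with the biscuits, the lid flat and fully home on its rim. Set the lid down rather than dropping it, and leave both tins standing upright where they are.

Things in the scene. Friction and masses are not known exactly. Their poses are not given: they have to be found in the camera images.
- tin_a: One open round plain steel tin, no handles, twin of the other; outside 84 mm across at the foot, 90 mm at the rim, 45 mm high, wall and floor 3 mm (mouth 84 mm inside). Loose, 0.22 kg, upright. Origin: centre of its underside, on the desk; z up. Which tin stands on the left and which holds the biscuits changes from start to start.
- tin_b: The other open round plain steel tin, no handles, twin of the other; outside 84 mm across at the foot, 90 mm at the rim, 45 mm high, wall and floor 3 mm (mouth 84 mm inside). Loose, 0.22 kg, upright. Origin: centre of its underside, on the desk; z up. Which tin stands on the left and which holds the biscuits changes from start to start.
- lid: Loose lid lying right way up, 0.09 kg. From below: plug 66 mm across, 6 mm high (foot bevelled to 60), enters a tin's mouth with 9 mm to spare each side; flat steel disc 98 mm across, from 6 to 10 mm; black upright cylindrical knob 24 mm across, from 10 to 44 mm. Origin: centre of plug's underside, z up. Home on a tin, the disc rests on the rim, origin 39 mm above the tin's.
- biscuits: A stack of three round brown biscuits, 50 mm across and 21 mm high, in one piece, lying on the floor of one of the two tins and within 14 mm of its axis. Origin: centre of its underside. The other tin holds only a green glass marble 25 mm across.

How it is judged:
By the outcome, as a careful person would: the job done as asked, in the order asked, and still so for the second after the job is handed in, with the robot touching nothing.
It also fails if it takes over 32 s, if anything falls off the work surface, if the arm or the gripper's body presses on something with over 40 N, if the wrist force passes 120 N, or if a joint passes its speed limit or range.

## Working session

There is one attempt and no reset: what is moved stays moved. The work goes in short steps, Python scripts to look and compute and a tool call to move; the robot and the scene stay as the last step left them, time stands still between calls to the robot, and variables do not carry over. Pictures are saved under pics/ and viewed, and the job is handed in when it is done.

Besides the shell and the picture viewer there is one more tool, called after "Emit:" by a JSON object that holds its "api" and its "payload", one argument or row to a line. play_rows: Moves the arm, as the interface text tells. Its arguments: {"type":"object","properties":{"steps":{"type":"array","items":{"type":"array"}},"gripper":{"type":"number"},"grip_force":{"type":"number"}},"required":["steps"]}

```bash
mkdir -p pics; cat > h.py <<'E'
from cell import *
import numpy as np, cv2
def cal(n):
    c=get_calibration(n); R,_=cv2.Rodrigues(np.array(c["rvec"],float)); return np.array(c["K"],float),R,np.array(c["tvec"],float).ravel()
def cloud(n,d):
    K,R,t=cal(n); v,u=np.mgrid[0:480,0:640]
    P=np.stack([(u-K[0,2])/K[0,0]*d,(v-K[1,2])/K[1,1]*d,d],-1)
    return (P-t)@R
E
python3 - <<'E'
from h import *
s=get_state();print({k:np.round(v,3).tolist() for k,v in s.items()})
for n in["scene","side","wrist"]:
    p,d=get_image(n);cv2.imwrite(f"pics/{n}0.png",p[:,:,::-1]);np.save(f"{n}_d.npy",d);np.save(f"{n}_p.npy",p)
    P=cloud(n,d);np.save(f"{n}_P.npy",P)
    for l in["lid","biscuits","tin_a"]:
        print(n,l,[(np.round(r["box"]).tolist(),round(r["confidence"],2)) for r in spot_in(n,l)][:4])
print(get_state()["time"])
E
```

```text
{'time': 0.0, 'qpos': [1.165, 0.424, 1.631, 0.0, 1.089, -0.019], 'dq': [-0.0, -0.001, 0.0, 0.001, 0.0, 0.0], 'effort': [0.001, -54.462, -27.367, 0.064, 0.023, -0.0], 'eef_pos': [235.52, 578.332, 235.9], 'orientation': [-3.14, -0.0, 2.755], 'contact_force': [0.421, 0.658, -0.617], 'wrist_torque': [-0.015, 0.013, -0.008], 'opening': 1.001}
scene lid [([172.0, 311.0, 233.0, 365.0], 0.78), ([378.0, 145.0, 425.0, 188.0], 0.49)]
scene biscuits [([307.0, 242.0, 335.0, 264.0], 0.64)]
scene tin_a [([294.0, 223.0, 343.0, 279.0], 0.89), ([380.0, 145.0, 425.0, 189.0], 0.71)]
side lid [([392.0, 322.0, 458.0, 382.0], 0.73)]
side biscuits [([320.0, 234.0, 352.0, 251.0], 0.83)]
side tin_a [([308.0, 218.0, 361.0, 266.0], 0.98), ([221.0, 147.0, 262.0, 190.0], 0.89)]
wrist lid []
wrist biscuits []
wrist tin_a []
0.6
```

View pics/scene0.png

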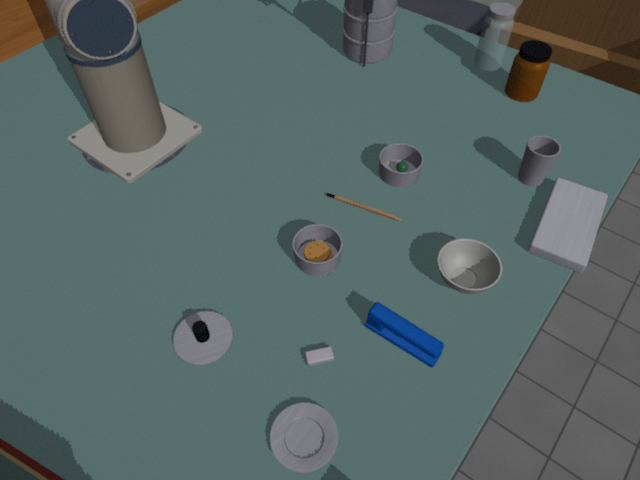

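View pics/side0.png

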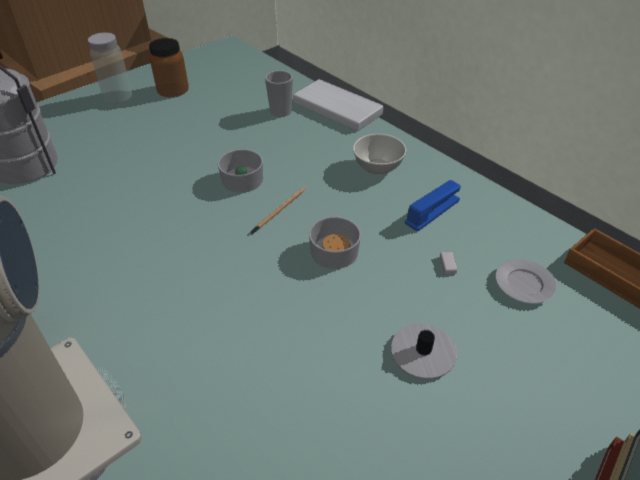

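```bash
python3 - <<'E'
import numpy as np,cv2
from scipy.optimize import least_squares
def circ(q,r=None):
    f=lambda p:np.hypot(q[:,0]-p[0],q[:,1]-p[1])-p[2]
    s=least_squares(f,[q[:,0].mean(),q[:,1].mean(),45],loss='soft_l1',f_scale=1.5);return s.x.round(1)
def fixed(q,r):
    f=lambda p:np.hypot(q[:,0]-p[0],q[:,1]-p[1])-r
    return least_squares(f,[q[:,0].mean(),q[:,1].mean()],loss='soft_l1',f_scale=1.5).x.round(1)
B={"scene":{"lid":(172,311,233,365),"tinB":(294,223,343,279),"tin2":(380,145,425,189)},"side":{"lid":(392,322,458,382),"tinB":(308,218,361,266),"tin2":(221,147,262,190)}}
for n in B:
    P=np.load(n+"_P.npy");d=np.load(n+"_d.npy")
    for k,(a,b,c,e) in B[n].items():
        m=np.zeros(d.shape,bool);m[b-6:e+7,a-6:c+7]=1;m&=d>0
        q=P[m];z=q[:,2]
        print(n,k,len(q),"zpct",np.percentile(z,[1,5,25,50,75,95,99]).round(1))
        if k=="lid":
            for lo,hi in((6,14),(30,48),(39,48)):
                w=q[(z>lo)&(z<hi)]; print("  ",lo,hi,len(w),w.mean(0).round(1),circ(w), (w.min(0)+w.max(0)).round(1)/2)
        else:
            w=q[(z>41)&(z<49)];print("  rim",len(w),circ(w),fixed(w,43.5))
            w=q[(z>18)&(z<30)];print("  in",len(w),w.mean(0).round(1))
E
```

```text
scene lid 4940 zpct [-2.4 -1.4  0.4  7.4 10.6 22.4 44.6]
   6 14 2231 [ 496.5 -265.4   10.3] [ 492.1 -262.6   36.6] [ 494.05 -263.3     9.95]
   30 48 212 [ 496.2 -264.5   41.8] [ 495.1 -264.1    9. ] [ 494.15 -263.5    38.8 ]
   39 48 165 [ 494.8 -263.6   43.8] [ 494.6 -263.8    8.5] [ 494.05 -263.45   43.45]
scene tinB 4258 zpct [-2.9 -1.8  0.1  2.4 23.8 43.6 46.3]
  rim 314 [539.5 -16.3  43. ] [539.5 -16.3]
  in 828 [538.9 -16.8  23.9]
scene tin2 3291 zpct [-3.  -2.1 -0.3  2.  22.4 42.8 45.9]
  rim 235 [538.2 262.   43.1] [538.2 262. ]
  in 413 [538.1 264.9  24. ]
side lid 5738 zpct [-3.3 -2.3 -0.7  2.1  9.5 24.4 43.7]
   6 14 2463 [ 486.5 -264.2    9.3] [ 492.3 -260.2   37. ] [ 490.5  -261.05   10.  ]
   30 48 249 [ 487.4 -263.2   40.9] [ 488.6 -262.6    9.1] [ 489.35 -262.     38.45]
   39 48 190 [ 488.9 -262.3   42.9] [ 489.3 -262.2    8.7] [ 489.45 -262.     42.85]
side tinB 4007 zpct [-3.  -2.1 -0.3  6.3 24.8 43.2 45.2]
  rim 303 [535.1 -14.3  43.1] [535.1 -14.3]
  in 836 [536.6 -13.9  23.7]
side tin2 3015 zpct [-2.7 -1.9  0.   4.2 26.5 43.3 45.6]
  rim 244 [534.2 264.   43.2] [534.2 264. ]
  in 469 [534.6 265.3  23.9]
```

The scene view has the knobbed lid at about (202,335), the biscuit tin at (318,250) and the marble tin at (400,165). The side view agrees: lid (424,350), biscuits (335,245). In world coordinates the lid is at about (492,-263) and the biscuit tin at about (537,-15). Next I work out the shift to the lid.

```bash
cat >> h.py <<'E'
from scipy.spatial.transform import Rotation as Ro
def toolshift(target,yaw=None):
    s=get_state();R=Ro.from_euler('xyz',s["orientation"]).as_matrix()
    return R.T@(np.array(target)-np.array(s["eef_pos"]))/10
E
python3 - <<'E'
from h import *
print(toolshift([492,-263,200]))
K,R,t=cal("wrist");C=-R.T@t
print(C, toolshift(C), R[2],K[0,0])
E
```

```text
[-55.48880542 -68.29632145   3.66774767]
[165.16755465 606.98494428 384.16318306] [  7.59676566  -0.05306401 -14.74859889] [ 0.25743661 -0.10478301 -0.96059716] 375.4610487411082
```

Emit:
{"api": "play_rows", "payload": {
  "steps": [
    [[-2.5,-3.1,0],0],
    [[-5.0,-6.2,0],0],
    [[-7.6,-9.3,0],0],
    [[-10.1,-12.4,0],0],
    [[-12.6,-15.5,0],0]
  ],
  "gripper": 0.7
}}

```text
time: 1.02
eef_pos: [294.1, 386.1, 236.7]
orientation: [3.141, 0.0, 2.755]
contact_force: [0.4, 0.1, 1.3]
opening: 0.705
```

Emit:
{"api": "play_rows", "payload": {
  "steps": [
    [[-2.5,-3.1,0],0],
    [[-5.0,-6.2,0],0],
    [[-7.6,-9.3,0],0],
    [[-10.1,-12.4,0],0],
    [[-12.6,-15.5,0],0]
  ]
}}

```text
time: 1.43
eef_pos: [352.4, 195.0, 237.0]
orientation: [3.141, 0.001, 2.755]
contact_force: [0.4, -0.0, 0.8]
opening: 0.7
```

Emit:
{"api": "play_rows", "payload": {
  "steps": [
    [[-2.5,-3.1,0],0],
    [[-5.0,-6.2,0],0],
    [[-7.6,-9.3,0],0],
    [[-10.1,-12.4,0],0],
    [[-12.6,-15.5,0],0]
  ]
}}

```text
time: 1.85
eef_pos: [410.7, 3.6, 237.1]
orientation: [3.141, 0.001, 2.755]
contact_force: [1.0, 0.9, 0.5]
opening: 0.701
```

Emit:
{"api": "play_rows", "payload": {
  "steps": [
    [[-2.5,-3.1,0.4],0],
    [[-5.0,-6.2,0.8],0],
    [[-7.6,-9.3,1.2],0],
    [[-10.1,-12.4,1.6],0],
    [[-12.6,-15.5,2],0]
  ]
}}

```text
time: 2.27
eef_pos: [468.9, -187.8, 216.7]
orientation: [3.142, 0.001, 2.754]
contact_force: [1.6, 0.4, 0.7]
opening: 0.697
```

```bash
python3 - <<'E'
from h import *
s=get_state();print({k:np.round(v,3).tolist() for k,v in s.items()})
print(toolshift([492,-263,130]))
E
```

```text
{'time': 2.267, 'qpos': [-0.405, 0.274, 1.909, 0.0, 0.958, -1.588], 'dq': [-0.753, 0.493, -0.556, 0.003, 0.061, -0.751], 'effort': [2.667, -45.686, -21.348, -0.196, 0.079, 0.914], 'eef_pos': [468.888, -187.762, 216.692], 'orientation': [3.142, 0.001, 2.754], 'contact_force': [1.559, 0.361, 0.688], 'wrist_torque': [0.046, -0.046, -0.018], 'opening': 0.697}
[-4.97625106 -6.0941204   8.671958  ]
```

Emit:
{"api": "play_rows", "payload": {
  "steps": [
    [[-1.7,-2.1,2.3],0],
    [[-3.4,-4.2,4.6],0],
    [[-5.0,-6.2,6.9],0],
    [[-5.0,-6.2,8.6],0],
    [[-5.0,-6.2,8.6],0]
  ]
}}

```text
time: 2.68
eef_pos: [489.7, -262.0, 127.3]
orientation: [3.141, -0.006, 2.753]
contact_force: [-0.6, 1.0, 0.4]
opening: 0.701
```

```bash
python3 - <<'E'
from h import *
s=get_state();print(np.round(s["eef_pos"],1),s["time"])
p,d=get_image("wrist");P=cloud("wrist",d);cv2.imwrite("pics/w1.png",p[:,:,::-1])
np.save("w1P.npy",P);np.save("w1p.npy",p)
print(spot_in("wrist","lid"))
print(get_state()["eef_pos"])
z=P[...,2];ok=(d>0)&(abs(P[...,0]-492)<70)&(abs(P[...,1]+263)<70)
from scipy.optimize import least_squares
for lo,hi in((5,14),(41,48),(25,48)):
    q=P[ok&(z>lo)&(z<hi)];c=(q.min(0)+q.max(0))/2
    print(lo,hi,len(q),q.mean(0).round(1),c.round(1),q.min(0).round(1),q.max(0).round(1))
E
```

```text
[ 489.7 -262.   127.3] 2.6833
[]
[ 490.96468338 -261.43824295  130.35822683]
5 14 11853 [ 489.1 -261.4   11.1] [ 491.8 -262.5   10.6] [ 443.  -311.3    7.2] [ 540.7 -213.8   13.9]
41 48 990 [ 490.9 -262.3   44.9] [ 491.5 -262.5   44.1] [ 479.8 -274.1   41.1] [ 503.1 -250.8   47. ]
25 48 1186 [ 489.6 -261.7   43. ] [ 491.3 -262.4   36. ] [ 479.5 -274.1   25.1] [ 503.1 -250.7   47. ]
```

View pics/w1.png

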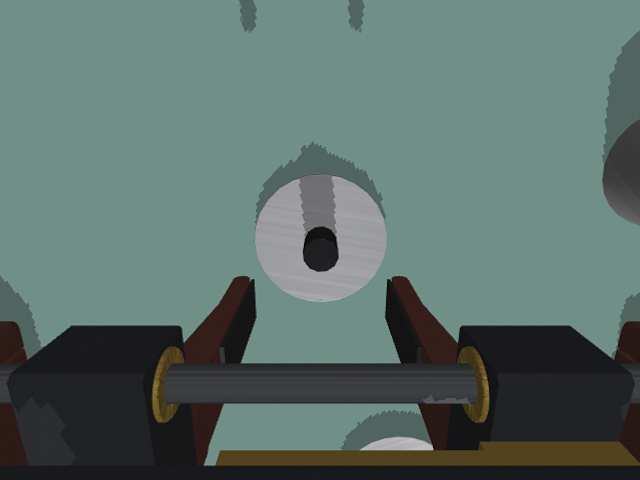

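The wrist view shows the lid disc centred at (320,238), with the knob top at (320,253), between the open fingers. That puts the lid at (491.5,-262.5). I'm descending on the knob.

Emit:
{"api": "play_rows", "payload": {
  "steps": [
    [[-0.1,-0.1,2.5],0],
    [[-0.1,-0.1,5],0],
    [[-0.1,-0.1,7],0],
    [[-0.1,-0.1,8],0],
    [[-0.1,-0.1,8.5],0]
  ]
}}

```text
time: 3.2
eef_pos: [492.2, -262.4, 45.7]
orientation: [3.142, -0.0, 2.756]
contact_force: [0.5, -0.1, 0.2]
opening: 0.698
```

Emit:
{"api": "play_rows", "payload": {
  "steps": [
    [[0,0,0.5],0],
    [[0,0,1.0],0],
    [[0,0,1.4],0],
    [[0,0,1.5],0],
    [[0,0,1.5],0]
  ]
}}

```text
time: 3.62
eef_pos: [492.2, -263.1, 30.9]
orientation: [-3.142, 0.0, 2.755]
contact_force: [-0.2, -0.1, 0.2]
opening: 0.702
```

Emit:
{"api": "play_rows", "payload": {
  "steps": [
    [[0,0,0],0],
    [[0,0,0],0],
    [[0,0,0],0],
    [[0,0,0],0],
    [[0,0,0],0]
  ],
  "gripper": 0.1,
  "grip_force": 20
}}

```text
time: 4.03
eef_pos: [492.1, -263.1, 30.8]
orientation: [-3.142, 0.0, 2.755]
contact_force: [-0.2, -0.1, -1.2]
opening: 0.359
```

Emit:
{"api": "play_rows", "payload": {
  "steps": [
    [[0,0,0],0],
    [[0,0,0],0],
    [[0,0,0],0],
    [[0,0,0],0],
    [[0,0,0],0]
  ]
}}

```text
time: 4.45
eef_pos: [492.1, -263.1, 30.7]
orientation: [-3.142, 0.0, 2.755]
contact_force: [-0.2, 0.0, 1.5]
opening: 0.267
```

Emit:
{"api": "play_rows", "payload": {
  "steps": [
    [[0,0,-0.5],0],
    [[0,0,-1.5],0],
    [[0,0,-3.5],0],
    [[0,0,-6],0],
    [[0,0,-9],0]
  ]
}}

```text
time: 4.87
eef_pos: [491.2, -262.6, 121.2]
orientation: [3.141, -0.002, 2.755]
contact_force: [-0.6, 0.2, -0.9]
opening: 0.263
```

Emit:
{"api": "play_rows", "payload": {
  "steps": [
    [[0,0,-1.5],0],
    [[0,0,-2],0],
    [[0,0,-2],0],
    [[0,0,-2],0],
    [[0,0,-2],0]
  ]
}}

```text
time: 5.28
eef_pos: [491.3, -262.6, 139.6]
orientation: [3.141, -0.002, 2.755]
contact_force: [-0.1, 0.1, -1.7]
opening: 0.269
```

```bash
python3 - <<'E'
from h import *
s=get_state();print({k:np.round(v,3).tolist() for k,v in s.items()})
p,d=get_image("wrist");P=cloud("wrist",d);cv2.imwrite("pics/w2.png",p[:,:,::-1])
np.save("w2P.npy",P)
print(toolshift([537.3,-15.3,140]))
E
```

```text
{'time': 5.283, 'qpos': [-0.512, 0.458, 1.846, -0.0, 0.84, -1.696], 'dq': [-0.001, 0.01, -0.0, -0.0, 0.001, 0.0], 'effort': [0.005, -52.1, -22.122, -0.018, 0.061, -0.0], 'eef_pos': [491.271, -262.637, 139.576], 'orientation': [3.141, -0.002, 2.755], 'contact_force': [-0.125, 0.068, -1.722], 'wrist_torque': [0.001, 0.005, -0.012], 'opening': 0.269}
[ 5.06647216 24.64255728 -0.04118593]
```

View pics/w2.png

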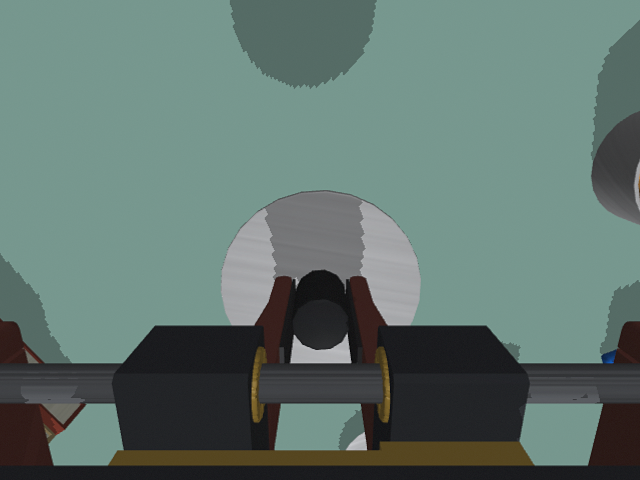

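The lid is held level, with the knob at (320,310) centred between the fingers and an opening of 0.27 (24 mm). I'm moving partway so the wrist camera sees the tin unobstructed.

Emit:
{"api": "play_rows", "payload": {
  "steps": [
    [[0,2,0],0],
    [[0,5,0],0],
    [[0,8.5,0],0],
    [[0,12,0],0],
    [[0,14,0],0]
  ]
}}

```text
time: 5.75
eef_pos: [545.0, -130.7, 139.4]
orientation: [3.141, -0.002, 2.756]
contact_force: [0.3, 0.4, -1.3]
opening: 0.263
```

Emit:
{"api": "play_rows", "payload": {
  "steps": [
    [[0,0,0],0],
    [[0,0,0],0],
    [[0,0,0],0],
    [[0,0,0],0],
    [[0,0,0],0]
  ]
}}

```text
time: 6.17
eef_pos: [544.3, -134.5, 140.4]
orientation: [-3.141, -0.001, 2.753]
contact_force: [-0.5, 0.1, -0.7]
opening: 0.268
```

```bash
python3 - <<'E'
from h import *
from scipy.optimize import least_squares
s=get_state();print(np.round(s["eef_pos"],1),s["orientation"])
p,d=get_image("wrist");P=cloud("wrist",d);cv2.imwrite("pics/w3.png",p[:,:,::-1])
np.save("w3P.npy",P)
print(spot_in("wrist","biscuits"),spot_in("wrist","tin_a"))
z=P[...,2];ok=(d>0)&(np.hypot(P[...,0]-537,P[...,1]+15)<60)
q=P[ok&(z>41)&(z<49)]
f=lambda p:np.hypot(q[:,0]-p[0],q[:,1]-p[1])-p[2]
print("tin",len(q),q.min(0),q.max(0),least_squares(f,[537,-15,43],loss='soft_l1').x)
q=P[ok&(z>18)&(z<35)];print("inside",len(q),q.mean(0))
# held lid disc: tcp z - 30.7 + 10
e=np.array(s["eef_pos"]);zl=e[2]-20.7
ok=(d>0)&(np.hypot(P[...,0]-e[0],P[...,1]-e[1])<60)
q=P[ok&(abs(z-zl)<6)]
f=lambda p:np.clip(np.hypot(q[:,0]-p[0],q[:,1]-p[1])-49,0,None)
print("lid",len(q),q.mean(0),q.min(0),q.max(0), "exp z",zl)
A=np.c_[q[:,:2]-e[:2],np.ones(len(q))];print("tilt",np.linalg.lstsq(A,q[:,2],rcond=None)[0])
# edge points
r=np.hypot(*(q[:,:2]-e[:2]).T);E=q[r>45]
f=lambda p:np.hypot(E[:,0]-p[0],E[:,1]-p[1])-p[2]
# outer edge by angle bins
a=np.round(np.degrees(np.arctan2(*(q[:,:2]-e[:2]).T[::-1]))/5).astype(int)
E=np.array([q[a==k][np.argmax(r[a==k])] for k in np.unique(a) if (r[a==k].max()>40)])
s2=least_squares(f,[*e[:2],49],loss='soft_l1');print(len(E),s2.x,"off",s2.x[:2]-e[:2])
g=lambda p:np.hypot(E[:,0]-p[0],E[:,1]-p[1])-49
s3=least_squares(g,e[:2],loss='soft_l1');print(s3.x-e[:2])
E
```

```text
[ 544.3 -134.5  140.4] [-3.14136528e+00 -6.06204780e-04  2.75330827e+00]
[{'box': [426.8, 134.3, 508.4, 202.2], 'confidence': 0.69}] [{'box': [407.6, 92.9, 560.8, 234.8], 'confidence': 0.82}]
tin 2569 [492.3079415  -60.07926611  41.00843149] [581.8246847   29.33392785  46.74267803] [536.5353672  -15.88384415  42.92390223]
inside 6748 [539.84258017 -10.98962456  24.75459739]
lid 18520 [ 529.31773412 -128.70357783  119.27645066] [ 494.46937208 -182.80144128  115.17045431] [586.6178228  -85.90832908 125.66821416] exp z 119.69126757884091
tilt [ 1.81573295e-03 -6.08353689e-04  1.19307245e+02]
57 [ 541.31125004 -133.59092811   47.20713034] off [-3.03537105  0.87573074]
[-1.12553725  0.06339152]
```

View pics/w3.png

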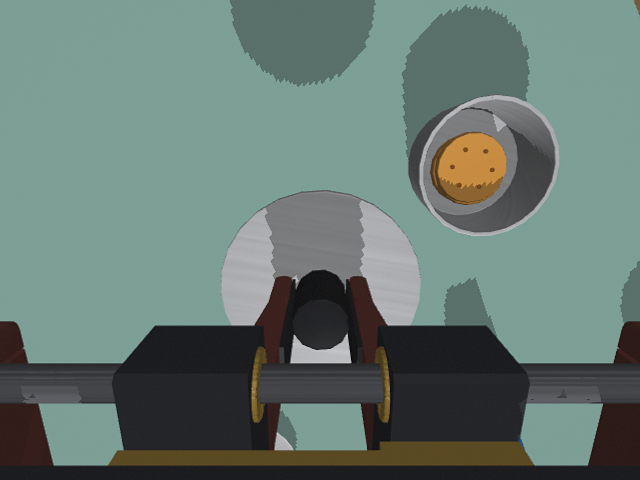

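The tin with biscuits is at (490,165) in the wrist view, and its rim centre fits (536.8,-15.5). The lid is level, within about 1 mm of the TCP. I'm moving above the tin.

Emit:
{"api": "play_rows", "payload": {
  "steps": [
    [[0.8,1.6,0],0],
    [[2.3,4.8,0],0],
    [[4.0,8.4,0],0],
    [[4.8,10.2,0],0],
    [[5.1,10.8,0],0]
  ]
}}

```text
time: 6.73
eef_pos: [538.0, -11.9, 140.8]
orientation: [3.141, -0.0, 2.757]
contact_force: [0.2, -0.1, -0.7]
opening: 0.267
```

Emit:
{"api": "play_rows", "payload": {
  "steps": [
    [[0,0,0.5],0],
    [[0,0,1.5],0],
    [[0,0,2.5],0],
    [[0,0,3],0],
    [[0,0,3],0]
  ]
}}

```text
time: 7.15
eef_pos: [537.2, -15.2, 108.7]
orientation: [-3.14, -0.003, 2.753]
contact_force: [-0.5, 0.9, 0.3]
opening: 0.268
```

Emit:
{"api": "play_rows", "payload": {
  "steps": [
    [[0,0,0],0],
    [[0,0,0],0],
    [[0,0,0],0],
    [[0,0,0],0],
    [[0,0,0],0]
  ]
}}

```text
time: 7.57
eef_pos: [538.7, -14.2, 111.0]
orientation: [3.141, 0.001, 2.755]
contact_force: [0.2, -0.3, -0.8]
opening: 0.269
```

```bash
python3 - <<'E'
from h import *
s=get_state();print(np.round(s["eef_pos"],1),s["orientation"],s["contact_force"])
out=[]
for n in("scene","side"):
    p,d=get_image(n);print(n)
    out.append(cv2.resize(p[190:300,270:390],(400,367),interpolation=cv2.INTER_CUBIC))
    P=cloud(n,d);z=P[...,2];ok=(d>0)&(np.hypot(P[...,0]-537,P[...,1]+15)<62)
    q=P[ok&(z>82)&(z<95)];print("lid",len(q),(q.min(0)+q.max(0))/2,q.max(0)-q.min(0))
    q=P[ok&(z>40)&(z<49)];print("rim",len(q),q.min(0),q.max(0))
cv2.imwrite("pics/c4.png",np.hstack(out)[:,:,::-1])
print(toolshift([537.7,-15.5,75]))
E
```

```text
[538.7 -14.2 111. ] [3.14135366e+00 6.78208354e-04 2.75474740e+00] [ 0.23251239 -0.25487189 -0.77736682]
scene
lid 1388 [540.09467785 -14.84141793  90.08652491] [96.82317209 97.99978093  9.64669665]
rim 171 [500.69180273 -60.46346094  40.20912391] [583.85457524  14.85706106  48.26187946]
side
lid 1371 [537.14795775 -12.71823934  88.67559976] [99.55990177 98.90645779 11.09231921]
rim 198 [489.71414934 -59.54872571  40.06409971] [578.15627481  27.55894908  46.79408391]
[ 0.02845756 -0.15864738  3.5952453 ]
```

View pics/c4.png

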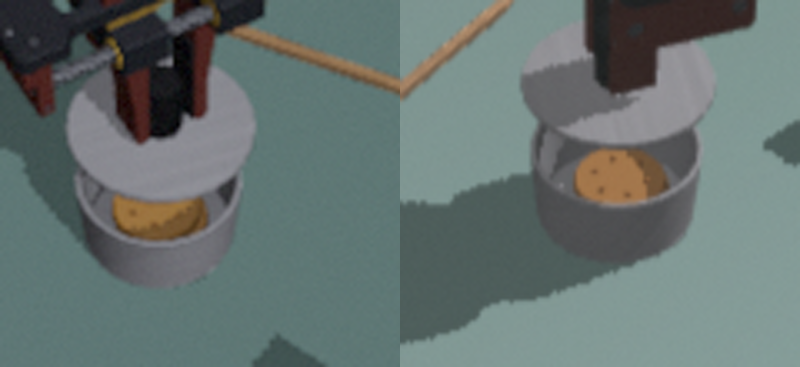

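Both views show the lid over the biscuit tin, at (160,130) and (620,85) in the crops, offset by about 1.5 mm in +x and +y. I correct by -2 mm in tool y and lower gently.

Emit:
{"api": "play_rows", "payload": {
  "steps": [
    [[0,-0.2,0.6],0],
    [[0,-0.2,1.4],0],
    [[0,-0.2,2.2],0],
    [[0,-0.2,2.9],0],
    [[0,-0.2,3.2],0]
  ]
}}

```text
time: 8.08
eef_pos: [536.7, -16.0, 77.0]
orientation: [-3.141, -0.002, 2.755]
contact_force: [0.2, 0.4, -1.4]
opening: 0.267
```

Emit:
{"api": "play_rows", "payload": {
  "steps": [
    [[0,0,0.1],0],
    [[0,0,0.2],0],
    [[0,0,0.3],0],
    [[0,0,0.4],0],
    [[0,0,0.5],0]
  ]
}}

```text
time: 8.5
eef_pos: [537.9, -16.0, 73.9]
orientation: [3.141, 0.001, 2.755]
contact_force: [-1.2, -0.4, -0.6]
opening: 0.27
```

Emit:
{"api": "play_rows", "payload": {
  "steps": [
    [[0,0,0.1],0],
    [[0,0,0.2],0],
    [[0,0,0.2],0],
    [[0,0,0.2],0],
    [[0,0,0.2],0]
  ]
}}

```text
time: 8.92
eef_pos: [537.7, -16.0, 71.7]
orientation: [3.142, 0.0, 2.755]
contact_force: [0.6, -0.4, -1.2]
opening: 0.269
```

Emit:
{"api": "play_rows", "payload": {
  "steps": [
    [[0,0,0.05],0],
    [[0,0,0.1],0],
    [[0,0,0.15],0],
    [[0,0,0.2],0],
    [[0,0,0.2],0]
  ]
}}

```text
time: 9.33
eef_pos: [537.7, -16.0, 69.9]
orientation: [-3.142, 0.0, 2.755]
contact_force: [-1.3, 0.2, 2.9]
opening: 0.274
```

Emit:
{"api": "play_rows", "payload": {
  "steps": [
    [[0,0,0],0],
    [[0,0,0],0],
    [[0,0,0],0],
    [[0,0,0],0],
    [[0,0,0],0]
  ]
}}

```text
time: 9.75
eef_pos: [537.7, -16.0, 69.9]
orientation: [3.142, 0.0, 2.755]
contact_force: [-1.6, 0.5, 5.7]
opening: 0.266
```

Contact came at z ≈ 69.9 with 5.7 N upward, where I expected it (69.7). Now I open gently.

Emit:
{"api": "play_rows", "payload": {
  "steps": [
    [[0,0,0],0],
    [[0,0,0],0],
    [[0,0,0],0],
    [[0,0,0],0],
    [[0,0,0],0]
  ],
  "gripper": 0.6
}}

```text
time: 10.17
eef_pos: [537.6, -16.0, 69.5]
orientation: [-3.142, -0.0, 2.755]
contact_force: [0.3, -0.1, 0.4]
opening: 0.585
```

Emit:
{"api": "play_rows", "payload": {
  "steps": [
    [[0,0,0],0],
    [[0,0,0],0],
    [[0,0,-0.3],0],
    [[0,0,-0.8],0],
    [[0,0,-1.5],0]
  ]
}}

```text
time: 10.58
eef_pos: [537.4, -16.0, 84.9]
orientation: [-3.141, -0.001, 2.755]
contact_force: [-0.5, 0.3, -0.1]
opening: 0.599
```

Emit:
{"api": "play_rows", "payload": {
  "steps": [
    [[0,0,-2],0],
    [[0,0,-5],0],
    [[0,0,-8],0],
    [[0,0,-10],0],
    [[0,0,-10],0]
  ]
}}

```text
time: 11.0
eef_pos: [540.4, -16.2, 189.7]
orientation: [3.139, 0.008, 2.755]
contact_force: [0.8, -0.4, -0.5]
opening: 0.6
```

Emit:
{"api": "play_rows", "payload": {
  "steps": [
    [[-2,0,0],0],
    [[-5,0,0],0],
    [[-8,0,0],0],
    [[-8,0,0],0],
    [[-8,0,0],0]
  ]
}}

```text
time: 11.42
eef_pos: [612.1, -46.6, 184.0]
orientation: [-3.141, -0.001, 2.754]
contact_force: [-1.1, -0.2, -0.2]
opening: 0.603
```

```bash
python3 - <<'E'
from h import *
from scipy.optimize import least_squares
s=get_state();print(np.round(s["eef_pos"],1),s["time"],s["contact_force"])
out=[]
for n in("scene","side","wrist"):
    p,d=get_image(n)
    if n=="wrist": cv2.imwrite("pics/w5.png",p[:,:,::-1])
    else: out.append(cv2.resize(p[120:300,220:430],(400,343),interpolation=cv2.INTER_CUBIC))
    P=cloud(n,d);z=P[...,2];ok=(d>0)&(np.hypot(P[...,0]-537,P[...,1]+15)<62)
    q=P[ok&(z>43)&(z<57)]
    if len(q)>50:
        A=np.c_[q[:,:2]-[537,-15],np.ones(len(q))]
        print(n,"lid",len(q),(q.min(0)+q.max(0))/2,q.max(0)-q.min(0),"plane",np.linalg.lstsq(A,q[:,2],rcond=None)[0],np.median(q[:,2]))
    q=P[ok&(z>78)&(z<95)]
    if len(q): print("knob",len(q),(q.min(0)+q.max(0))/2)
    q=P[(d>0)&(np.hypot(P[...,0]-536,P[...,1]-263)<62)&(z>41)&(z<49)]
    if len(q)>50:
        f=lambda p:np.hypot(q[:,0]-p[0],q[:,1]-p[1])-43.5
        print("tin2",least_squares(f,[536,263],loss='soft_l1').x)
cv2.imwrite("pics/c5.png",np.hstack(out)[:,:,::-1])
E
```

```text
[612.1 -46.6 184. ] 11.4167 [-1.13274932 -0.17955669 -0.23786   ]
scene lid 1437 [539.40317527 -17.04688544  50.46129229] [96.80683696 98.74828563 13.02345643] plane [-1.58026684e-03  1.96776143e-03  4.93475572e+01] 49.22145640237768
knob 90 [539.00613135 -17.58255305  82.25462511]
tin2 [538.06846149 261.79661378]
side lid 1537 [534.94354316 -13.79561067  50.11368121] [97.87761444 99.27955581 13.58795786] plane [1.87512666e-03 1.25591877e-03 4.87764529e+01] 48.728634440967056
knob 129 [535.07204001 -15.61320729  81.95039497]
tin2 [534.2868573  263.86272213]
wrist lid 13774 [536.85391229 -15.98333081  48.53343829] [97.43172335 97.40195723  5.63730165] plane [ 1.10645195e-03 -1.47789105e-04  4.87490091e+01] 48.74601587256819
knob 1102 [536.78383329 -15.97496017  82.34650738]
```

View pics/c5.png

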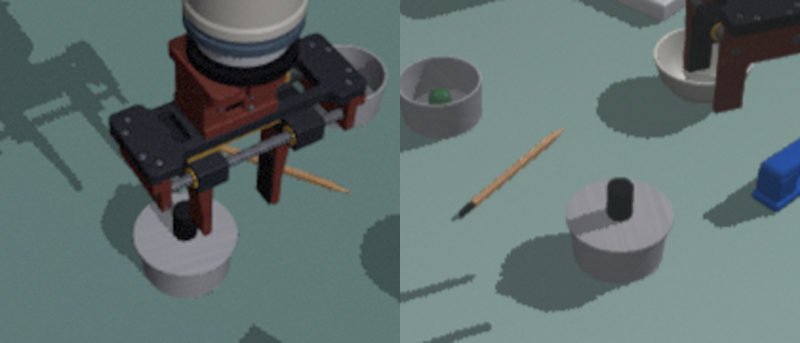

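View pics/w5.png

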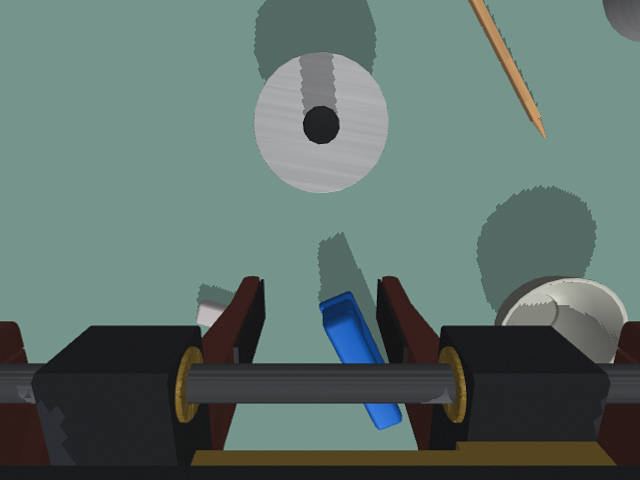

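Both views show the lid closing the biscuit tin, at (185,240) and (620,225) in the crops and at (320,122) in the wrist view. The disc top is level at about 49 mm and centred on the tin. The marble tin hasn't moved, and the arm is clear.

Emit:
{"api": "play_rows", "payload": {
  "steps": [
    [[0,0,0],0],
    [[0,0,0],0],
    [[0,0,0],0],
    [[0,0,0],0],
    [[0,0,0],0]
  ]
}}

```text
time: 11.98
eef_pos: [611.6, -46.1, 184.8]
orientation: [3.142, 0.0, 2.755]
contact_force: [-0.3, 0.1, -0.6]
opening: 0.6
```

```bash
python3 -c "
from cell import *
job_done();print(get_state()['time'])"
```

```text
the job is handed in; nothing more can be done
the job is handed in; nothing more can be done
```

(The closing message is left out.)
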